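# Dispense one vial cap and slide it onto the round pad

## Task

Press the plunger of the cap feeder all the way down once and let it spring back up, so that a single cap comes out onto the bench. Then push that cap along the bench, without picking it up, until it lies wholly on the round pad (not the square one). Leave the other caps in the feeder and the vials and mouse where they are.

Things in the scene. Friction and masses are not known exactly. Their poses are not given: they have to be found in the camera images.
- feeder: fixed cap feeder. Origin on the bench under the axis of its clear square tower; +x points the way caps come out, z up. Tower: 41 mm square, 52 mm high, open on top, a mouth 14 mm high and 33 mm wide at the foot of its +x face. A grey housing, 46 mm wide and 30 mm high (4 mm flanges out to y = +-35 mm), runs back from x = -16.5 to -102.5 mm; the plunger is at x = -62 mm
- plunger (a joint): plunger, a sprung vertical push button: 0 up, 0.025 m fully down at a hard stop. 4 N to start, 8 N at the bottom (more if fast); springs back when let go. It drives a shuttle 3 times as far, which pushes the bottom cap out: its centre ends about 74 mm from the feeder's origin along +x (farther if pressed fast). As it rises the shuttle goes back and the next cap drops
- plunger_top (a point): centre of the top face of the plunger's round head, 30 mm in diameter and 8 mm thick; 68 mm above the bench when up, 43 mm when fully down
- mouth (a point): centre of the feeder's mouth, on the outer +x face of the tower, 6 mm above the bench; axes as the feeder's
- cap0_center (a point): centre of the cap that is at the bottom of the stack at the start and comes out when the plunger is pressed: a plain aluminium disc 30 mm in diameter and 12 mm high, about 12 g, lying flat on the bench with its centre 6 mm up; z is its axis
- cap1_center (a point): centre of the second cap in the stack, like the first; it drops to the bench inside the tower after the stroke
- cap2_center (a point): centre of the third cap in the stack, like the first
- cap3_center (a point): centre of the top cap in the stack, like the first
- round_pad: round black rubber pad, 80 mm in diameter, let into the bench flush with its surface (nothing to bump against); origin at its centre, on the bench. It lies on one side of the feeder's mouth, left or right
- square_pad: square black rubber pad, 80 mm by 80 mm, let in flush likewise, on the other side of the mouth; origin at its centre. vial0 stands on it
- vial0_center (a point): half-way up a capped glass vial, 23 mm in diameter and 46 mm high, standing on the square pad; leave alone
- vial1_center (a point): half-way up another such vial, standing on the bench to the left of the feeder (+y); leave alone
- vial2_center (a point): half-way up another such vial, standing on the bench to the right of the feeder (-y); leave alone
- mouse: black computer mouse, 105 mm by 60 mm and 32 mm high, lying on the bench beyond the feeder's mouth; origin at the centre of its underside, x along its length; leave alone
Things that resemble listed ones, but are neither listed nor needed, are in the scene too. What is shaped like the feeder but green or yellow is not meant.

How it is judged:
By the outcome, as a careful person would: the job done as asked, in the order asked, and still so for the second after the job is handed in, with the robot touching nothing.
It also fails if it takes over 69 s, if anything falls off the work surface, if the arm or the gripper's body presses on something with over 40 N, if the wrist force passes 120 N, or if a joint passes its speed limit or range.

## Robot

A 6-joint arm with a two-finger parallel gripper is mounted at the origin on the work surface. World frame = base frame: x ahead of the robot, y to its left, z up, the work surface at z = 0. Lengths are in m, angles in degrees, forces in N, time in s.
With the tool pointing down it reaches from about 0.4 to 0.825 m from the base axis. Payload 7 kg.
Tool frame: the origin (TCP) lies on the mounting face of the last link; the fingertips stand 178 mm ahead of it and the grasp point (between the pads) lies 159 mm ahead of it; z points along the fingers, y is the direction in which the jaws open and shut (so a half turn about z gives the same grasp; the last joint's range is limited). The gripper opens to 88 mm and grips with 3 to 60 N. Pads are 19 mm wide; open, the fingers measure 130 mm over their backs; the gripper's body (78 mm by 193 mm) begins 47 mm behind the grasp point.
Start: joints at [92.309, 20.546, 0.682, 0, -70.136, -16.507], TCP at [0.166, 0.654, 0.405] pointing down, gripper open.
Joint ranges: [-176.03, 176.03], [-82.01, 121.73], [-58.28, 71.71], [-173.87, 95.51], [-174.79, -0.11], [-173.66, 173.66]. Speed limits (degrees/s): [136.94, 136.94, 172.46, 180, 180, 180].

## Interface

Orientations are given as [roll, pitch, yaw] about the fixed x, y, z axes, in that order (R = Rz(yaw) Ry(pitch) Rx(roll)).
In Python, from plant import r gives the robot as it stands. The module is installed in compiled form; this text tells all that it offers.
- The arm moves only by the tool carry_out, never from a script. Its argument "plan" is a list of rows, each a list of 3 entries, a list of its own where there are three numbers: the shift along the tool's x, y, z in m, then the turn, a rotation vector about the tool's x, y, z in degrees, then the closure in counts, from 0 (fully open) to 255 (shut). In form: [[[x, y, z], [ax, ay, az], hand], ...]. A call has 1 to 12 rows; each row shifts and turns the commanded pose from where the row before left it, along the tool's axes as they then stand; what a row does not reach is not made up. A row lasts 1/12 s, in which the tool goes at most 41.7 mm and 7.16 degrees, less where a joint would pass 70% of its speed; a pose out of reach is approached as far as the arm can. A call is refused whole if a number of a shift passes 0.0417 or a number of a turn 7.16, either way. A call with a gripper value outside its range is refused whole. The fingers move at their own pace and stop on an object; "grip_force" is the grip in N (left out, the last holds). Time passes only in rows, so rows that do not move let the fingers close. It gives the time, the measured TCP pose, the force and the opening at its end, in the units of the state.
- r.get_state(): the state, without advancing time (a new reading comes with each control period).
- r.capture(name): name is "scene" or "top" or "wrist"; returns the picture (480x640x3 uint8, red, green, blue); there is no depth.
- r.get_calibration(name): a dict with "K" (3x3 intrinsics, pixels), "D" ([k1, k2, p1, p2, k3] as OpenCV has them; the pictures are not rectified), "rvec" (rotation vector, rad) and "tvec" (3), from world to camera coordinates, as OpenCV has them. Camera axes: x right, y down, z forward; pixel columns grow to the right and rows downward; lengths in m; the calibration is good to about 2 mm. A picture is of the moment at which its call begins: read the wrist's pose just before it. get_calibration takes no time and is no camera call; for the wrist camera it gives the pose at the moment of the call.
- r.close_job(): hands the job in, once; it reports no verdict.
The state is a dict: "time_s": time; "joints": joint angles; "qd": joint speeds; "joint_torque": joint torques, N m; "tcp_pos": TCP position; "eef_rot": TCP orientation; "contact_force": force on the tool from outside, world axes, zero at the start; "moment": the same for the moment, N m; "gripper_width": finger opening in m.
Only numpy, scipy, OpenCV 4.12 (cv2) and the standard library are available. Lean on these libraries where they do the work, as an engineer would, in place of code of your own. Each camera call takes 0.05 s, during which the arm holds its last target. There are 200 camera calls.

## Working session

There is one attempt and no reset: what is moved stays moved. The work goes in short steps, Python scripts to look and compute and a tool call to move; the robot and the scene stay as the last step left them, time stands still between calls to the robot, and variables do not carry over. Pictures are saved under pics/ and viewed, about 8 in all and at most 12, crops included, and the job is handed in when it is done.

Besides the shell and the picture viewer there is one more tool, called after ">>>" as name(argument=value, ...) on one line, values as JSON. carry_out: Moves the arm, as the interface text tells. Its arguments: {"type":"object","properties":{"plan":{"type":"array","items":{"type":"array"}},"grip_force":{"type":"number"}},"required":["plan"]}

```bash
mkdir -p pics; cat > h.py <<'E'
import numpy as np, cv2
from plant import r
def cal(n):
    c=r.get_calibration(n); R=cv2.Rodrigues(np.array(c['rvec'],float))[0]
    return np.array(c['K'],float),np.array(c['D'],float),R,np.array(c['tvec'],float).ravel()
def ray(n,uv,z,c=None):
    K,D,R,t=c or cal(n)
    p=cv2.undistortPoints(np.array(uv,float).reshape(-1,1,2),K,D).reshape(-1,2)
    d=np.c_[p,np.ones(len(p))]@R; o=-R.T@t
    return o+d*((z-o[2])/d[:,2])[:,None]
def proj(n,P,c=None):
    K,D,R,t=c or cal(n)
    return cv2.projectPoints(np.array(P,float).reshape(-1,3),cv2.Rodrigues(R)[0],t,K,D)[0].reshape(-1,2)
def save(n,f):
    im=r.capture(n); cv2.imwrite('pics/'+f,im[...,::-1]); return im
E
python3 - <<'E'
from h import *
s=r.get_state(); print(s)
save('scene','s0.png'); save('top','t0.png')
for n in('scene','top'): print(n,ray(n,[[320,240],[0,0],[639,0],[0,479],[639,479]],0).round(3).tolist())
E
```

```text
{'time_s': 0.0, 'joints': array([ 9.23088897e+01,  2.05923884e+01,  6.32721140e-01, -2.09016772e-02,
       -7.01351592e+01, -1.65060473e+01]), 'qd': array([-0.03229035, -0.03900904, -0.07344565,  0.0758927 ,  0.12546763,
       -0.09625217]), 'joint_torque': array([ 1.57304448e-04, -5.82718956e+01,  2.93048841e+01,  6.99746355e+00,
        6.73916191e-03, -1.53012897e-04]), 'tcp_pos': array([0.16551051, 0.65419033, 0.40370122]), 'eef_rot': array([ 1.79903498e+02, -8.10556155e-03, -1.42042695e+01]), 'contact_force': array([ 0.28660972,  0.0918728 , -0.16930797]), 'moment': array([0.010771  , 0.0013951 , 0.03578659]), 'gripper_width': 0.08742189035712108}
scene [[0.556, -0.029, 0.0], [0.809, -0.998, 0.0], [-0.401, -0.142, -0.0], [1.113, 0.036, -0.0], [0.416, 0.51, 0.0]]
top [[0.59, 0.019, 0.0], [1.172, 0.828, 0.0], [1.191, -0.728, 0.0], [0.077, 0.664, 0.0], [0.121, -0.632, 0.0]]
```

View pics/t0.png

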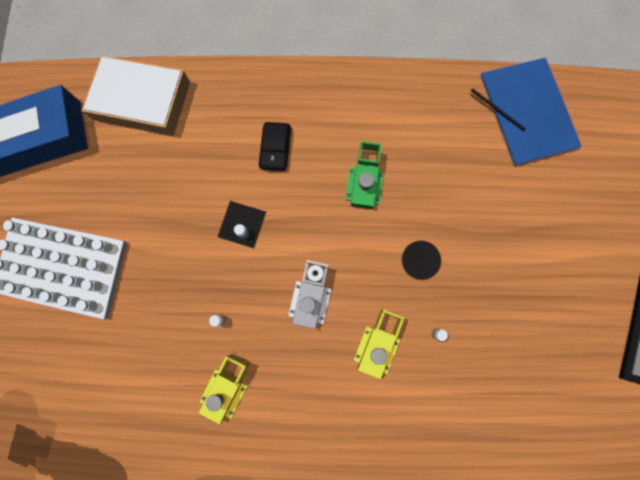

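View pics/s0.png

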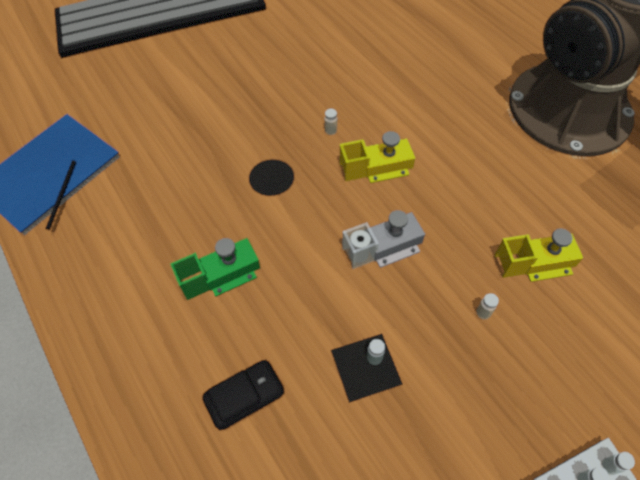

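The only grey feeder with a clear tower is at top (310,295) and scene (383,240); the green one at top (365,180) and the yellow ones at (380,345) and (222,390) are decoys. The round pad is at top (421,260). The square pad (242,224) has vial0 on it, vial1 is at (216,321), vial2 at (441,335) and the mouse at (275,146). Next I measure and confirm with a crop.

```bash
python3 - <<'E'
from h import *
T=cv2.imread('pics/t0.png'); S=cv2.imread('pics/s0.png')
a=cv2.resize(T[190:400,190:470],None,fx=2.85,fy=2.85,interpolation=cv2.INTER_CUBIC)
cv2.imwrite('pics/c0.png',a)
def dark(im,n,box):
    x0,y0,x1,y1=box; m=(im[y0:y1,x0:x1].max(2)<50).astype(np.uint8)
    k,l,st,c=cv2.connectedComponentsWithStats(m)
    for i in range(1,k):
        if st[i,4]>100:
            cs=max(cv2.findContours((l==i).astype(np.uint8),0,2)[0],key=len)+[x0,y0]
            (e,ax,an)=cv2.fitEllipse(cs); P=ray(n,cs.reshape(-1,2),0)[:,:2].astype(np.float32)
            print(n,st[i,:5],'ell',np.round(e,1),'->',ray(n,[e],0).round(4)[0],'minAreaRect',np.round(cv2.minAreaRect(P)[0],4),np.round(cv2.minAreaRect(P)[1],4))
dark(T,'top',(395,230,450,290)); dark(S,'scene',(235,150,305,205)); dark(T,'top',(210,195,275,255)); dark(T,'top',(250,110,300,180))
# plunger head: grey round
for im,n,b in((T,'top',(285,260,340,335)),(S,'scene',(335,200,430,270))):
    x0,y0,x1,y1=b; g=im[y0:y1,x0:x1].astype(int); m=((g.max(2)-g.min(2))<25)
    for row in g[::4,::4].max(2)*m[::4,::4]: print(' '.join('%3d'%v for v in row))
    print()
E
```

```text
top [   8   12   37   37 1058] ell [421.  259.7] -> [ 0.5549 -0.1837  0.    ] minAreaRect [ 0.5547 -0.1838] [0.0726 0.0724]
scene [  15   11   43   34 1141] ell [271.1 177.2] -> [ 0.5553 -0.1819  0.    ] minAreaRect [ 0.5555 -0.1821] [0.0716 0.0735]
top [   9    7   45   45 1104] ell [241.3 224.2] -> [0.6187 0.1802 0.    ] minAreaRect [0.6192 0.1799] [0.0741 0.0744]
top [  10   13   31   48 1215] ell [275.1 145.8] -> [0.7872 0.1186 0.    ] minAreaRect [0.7863 0.1194] [0.0574 0.1036]
  0   0   0   0   0   0   0   0   0   0   0   0   0   0
  0   0   0   0   0   0 109 135 176   0   0   0   0   0
  0   0   0   0   0   0 190 229 230 177 144   0   0   0
  0   0   0   0   0   0 229  84  98 225 170   0   0   0
  0   0   0   0   0   0 224 209 220 212 152   0   0   0
  0   0   0   0   0 161 138 197 189   0   0   0   0   0
  0   0   0 199 179 185 171 149 163 168   0   0   0   0
  0   0   0 186 179 187 183 183 182 181 128 157   0   0
  0   0   0 225 183 186 182 183 183 181 130 158   0   0
  0   0 211 215 185 174 168 180 184 168 154 173   0   0
  0   0 223 193 158 164 160 124 146 141 161   0   0 
[... 1480 characters left out ...]
 146 134  97  76  73   0   0
  0   0  98 104 153 188 191 191 178 141 148 150 149 149 149 144 111  80  74  75  92   0   0   0
  0   0   0  99 129 112 148 158 131 102 112 148 148 127  88  80  78  82 133 143 164   0   0   0
  0   0   0   0  88 154 113 109 107 100 103 104  79  79  78 107 160 174 175 156 148   0   0   0
  0   0   0   0  85 116 111 110 107 107  76  81  88 138 174 177 175 171 145   0   0   0   0   0
  0   0   0   0  90 115 110 110 118   0  96 164 107 157 176 158   0   0   0   0   0   0   0   0
  0   0   0   0   0 114 114   0   0   0   0 151 158   0   0   0   0   0   0   0   0   0   0   0
  0   0   0   0   0   0   0   0   0   0   0   0   0   0   0   0   0   0   0   0   0   0   0   0
```

View pics/c0.png

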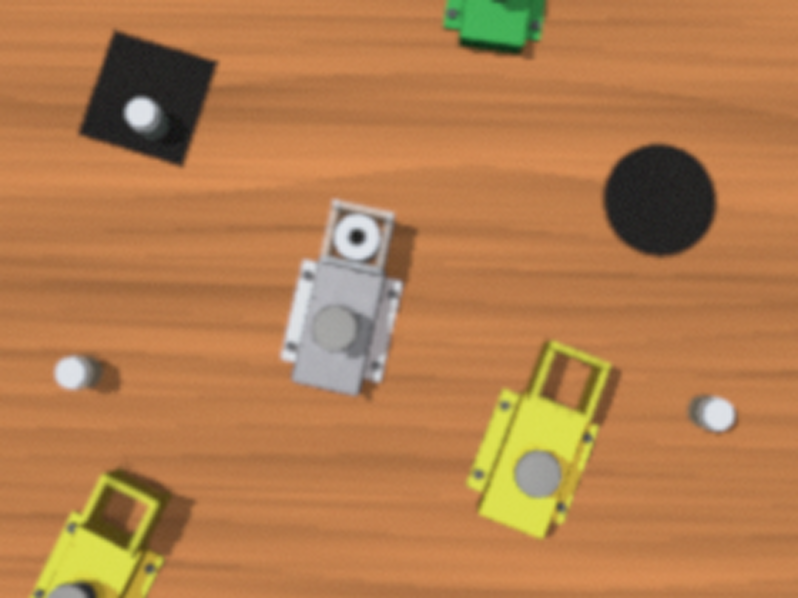

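The crop confirms it: the grey feeder has its plunger head at crop (335,328), its top cap at (357,237), and the round pad at (659,200), to the right of the mouth.

```bash
python3 - <<'E'
from h import *
f=lambda u,v:[190+u/2.85,190+v/2.85]
pl=ray('top',[f(335,328)],.068)[0]; c3=ray('top',[f(357,237)],.048)[0]
print('top',pl,c3, 'dist',np.linalg.norm((c3-pl)[:2]),'yaw',np.degrees(np.arctan2(*(c3-pl)[1::-1])))
pl=ray('scene',[[398,219]],.068)[0]; c3=ray('scene',[[360.5,239]],.048)[0]
print('scene',pl,c3, 'dist',np.linalg.norm((c3-pl)[:2]),'yaw',np.degrees(np.arctan2(*(c3-pl)[1::-1])))
print('vial2',ray('top',[f(718,414)],.046),'housing back corners',ray('top',[f(294,381),f(358,394)],.03),'flange',ray('top',[f(283,357),f(305,262),f(376,380),f(401,283)],.004))
print('yellow tower front', ray('top',[f(551,342),f(611,363)],.052),'green back',ray('top',[f(459,40),f(524,50)],.03))
E
```

```text
top [0.45830911 0.03671711 0.068     ] [0.51880413 0.02505136 0.048     ] dist 0.0616095492474071 yaw -10.91484240010474
scene [0.46100864 0.041306   0.068     ] [0.52016393 0.02845055 0.048     ] dist 0.060536032900714305 yaw -12.260699237094471
vial2 [[ 0.40865508 -0.21379634  0.046     ]] housing back corners [[0.42311439 0.06487824 0.03      ]
 [0.41577446 0.02200386 0.03      ]] flange [[ 0.43862988  0.07510412  0.004     ]
 [ 0.50433577  0.0621946   0.004     ]
 [ 0.4247936   0.01078007  0.004     ]
 [ 0.4915569  -0.00469196  0.004     ]]
yellow tower front [[ 0.45306469 -0.10327358  0.052     ]
 [ 0.44036262 -0.14246768  0.052     ]] green back [[ 0.65827781 -0.04071574  0.03      ]
 [ 0.65228228 -0.08564363  0.03      ]]
```

>>> carry_out(plan=[[[0.034, 0.022, 0], [0, 0, 0], 255], [[0.034, 0.022, 0], [0, 0, 0], 255], [[0.034, 0.022, 0], [0, 0, 0], 255], [[0.034, 0.022, 0], [0, 0, 0], 255], [[0.034, 0.022, 0], [0, 0, 0], 255], [[0.034, 0.022, 0], [0, 0, 0], 255], [[0.034, 0.022, 0], [0, 0, 0], 255], [[0.034, 0.022, 0], [0, 0, 0], 255], [[0.034, 0.022, 0], [0, 0, 0], 255], [[0.034, 0.022, 0], [0, 0, 0], 255], [[0.034, 0.022, 0], [0, 0, 0], 255], [[0.034, 0.022, 0], [0, 0, 0], 255]])

```text
time_s: 1.1
tcp_pos: [0.4972, 0.2966, 0.4046]
eef_rot: [180.0, 0.0, -14.2]
contact_force: [1.0, 0.9, -0.4]
gripper_width: 0.013
```

>>> carry_out(plan=[[[0, 0, 0], [0, 0, 7.16], 255], [[0, 0, 0], [0, 0, 7.16], 255], [[0, 0, 0], [0, 0, 7.16], 255], [[0, 0, 0], [0, 0, 7.16], 255], [[0, 0, 0], [0, 0, 7.16], 255], [[0, 0, 0], [0, 0, 7.16], 255], [[0, 0, 0], [0, 0, 7.16], 255], [[0, 0, 0], [0, 0, 7.16], 255], [[0, 0, 0], [0, 0, 7.16], 255], [[0, 0, 0], [0, 0, 7.16], 255], [[0, 0, 0], [0, 0, 7.16], 255], [[0, 0, 0], [0, 0, 7.16], 255]])

```text
time_s: 2.1
tcp_pos: [0.4962, 0.2983, 0.4043]
eef_rot: [180.0, -0.0, -100.5]
contact_force: [-0.3, -0.2, 0.4]
gripper_width: 0.0006
```

>>> carry_out(plan=[[[0.033, -0.001, 0.01], [0, 0, 0], 255], [[0.033, -0.001, 0.01], [0, 0, 0], 255], [[0.033, -0.001, 0.01], [0, 0, 0], 255], [[0.033, -0.001, 0.01], [0, 0, 0], 255], [[0.033, -0.001, 0.01], [0, 0, 0], 255], [[0.033, -0.001, 0.01], [0, 0, 0], 255], [[0.033, -0.002, 0.01], [0, 0, 0], 255], [[0.031, -0.002, 0.01], [0, 0, 0], 255], [[0, 0, 0], [0, 0, 0], 255], [[0, 0, 0], [0, 0, 0], 255]])

```text
time_s: 2.93
tcp_pos: [0.4596, 0.0372, 0.3241]
eef_rot: [179.9, -0.0, -100.3]
contact_force: [0.6, 0.1, 1.2]
gripper_width: 0.0004
```

```bash
python3 - <<'E'
from h import *
s=r.get_state(); print(s['tcp_pos'],s['eef_rot'])
save('wrist','w1.png'); 
import pickle; pickle.dump(cal('wrist'),open('w1.pkl','wb'))
print(proj('wrist',[[.459,.038,.068],[.5195,.0265,.048],list(s['tcp_pos'][:2])+[.122],[.592,.012,.0]]))
E
```

```text
[0.45960549 0.0371845  0.32413925] [ 1.79934519e+02 -4.44092575e-02 -1.00272968e+02]
[[318.33362957 247.83843984]
 [227.36685819 239.17008152]
 [317.13113406 275.41425928]
 [147.92480932 222.76652569]]
```

View pics/w1.png

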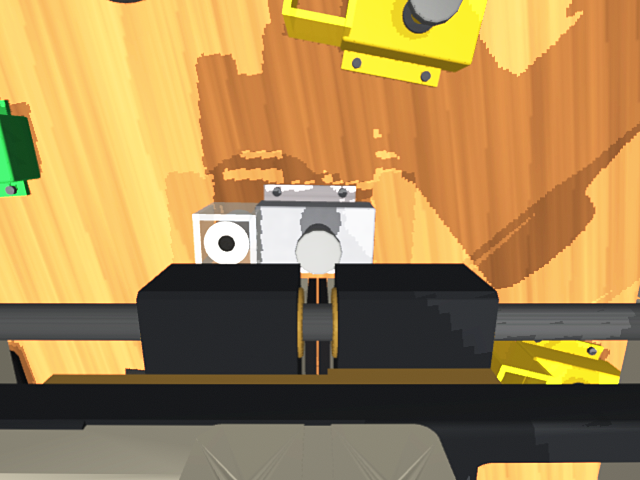

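The wrist view has the plunger head at (319,251), predicted (318,248), and the top cap at (227,243). That puts the feeder about 2 mm further toward +y than I assumed, so I correct for it and descend.

>>> carry_out(plan=[[[-0.002, 0, 0.015], [0, 0, 0], 255], [[0, 0, 0.015], [0, 0, 0], 255], [[0, 0, 0.015], [0, 0, 0], 255], [[0, 0, 0.015], [0, 0, 0], 255], [[0, 0, 0.005], [0, 0, 0], 255], [[0, 0, 0], [0, 0, 0], 255], [[0, 0, 0], [0, 0, 0], 255]])

```text
time_s: 3.57
tcp_pos: [0.461, 0.0414, 0.2601]
eef_rot: [-180.0, -0.0, -100.1]
contact_force: [-0.0, 0.2, 0.9]
gripper_width: 0.0004
```

>>> carry_out(plan=[[[0, 0, 0.003], [0, 0, 0], 255], [[0, 0, 0.003], [0, 0, 0], 255], [[0, 0, 0.003], [0, 0, 0], 255], [[0, 0, 0.003], [0, 0, 0], 255], [[0, 0, 0], [0, 0, 0], 255]])

```text
time_s: 3.98
tcp_pos: [0.4603, 0.0405, 0.2472]
eef_rot: [180.0, -0.0, -100.1]
contact_force: [-0.8, 0.7, -0.1]
gripper_width: 0.0005
```

>>> carry_out(plan=[[[0, 0, 0.002], [0, 0, 0], 255], [[0, 0, 0.002], [0, 0, 0], 255], [[0, 0, 0.002], [0, 0, 0], 255], [[0, 0, 0.002], [0, 0, 0], 255], [[0, 0, 0.002], [0, 0, 0], 255], [[0, 0, 0.002], [0, 0, 0], 255], [[0, 0, 0.002], [0, 0, 0], 255], [[0, 0, 0.002], [0, 0, 0], 255], [[0, 0, 0.002], [0, 0, 0], 255], [[0, 0, 0.002], [0, 0, 0], 255], [[0, 0, 0.002], [0, 0, 0], 255], [[0, 0, 0.001], [0, 0, 0], 255]])

```text
time_s: 4.98
tcp_pos: [0.4606, 0.0406, 0.225]
eef_rot: [-180.0, -0.0, -100.1]
contact_force: [-2.3, -0.4, 7.5]
gripper_width: 0.0004
```

>>> carry_out(plan=[[[0, 0, 0.001], [0, 0, 0], 255], [[0, 0, 0.001], [0, 0, 0], 255], [[0, 0, 0], [0, 0, 0], 255]])

```text
time_s: 5.23
tcp_pos: [0.4606, 0.0406, 0.223]
eef_rot: [-180.0, -0.0, -100.1]
contact_force: [-2.9, 0.1, 7.5]
gripper_width: 0.0005
```

>>> carry_out(plan=[[[0, 0, 0.001], [0, 0, 0], 255], [[0, 0, 0.001], [0, 0, 0], 255], [[0, 0, 0], [0, 0, 0], 255]])

```text
time_s: 5.48
tcp_pos: [0.4606, 0.0406, 0.2213]
eef_rot: [-180.0, -0.0, -100.1]
contact_force: [-3.8, -0.0, 10.0]
gripper_width: 0.0004
```

>>> carry_out(plan=[[[0, 0, 0.001], [0, 0, 0], 255], [[0, 0, 0], [0, 0, 0], 255]])

```text
time_s: 5.65
tcp_pos: [0.4606, 0.0406, 0.2212]
eef_rot: [-180.0, -0.0, -100.1]
contact_force: [-8.3, 0.7, 24.0]
gripper_width: 0.0005
```

The hard stop is reached: TCP z is 0.2212 against an expected 0.221, and the force jumped to 24 N. Releasing.

>>> carry_out(plan=[[[0, 0, -0.004], [0, 0, 0], 255], [[0, 0, -0.004], [0, 0, 0], 255], [[0, 0, -0.006], [0, 0, 0], 255], [[0, 0, -0.008], [0, 0, 0], 255], [[0, 0, -0.015], [0, 0, 0], 255], [[0, 0, -0.02], [0, 0, 0], 255], [[0, 0, -0.02], [0, 0, 0], 255], [[0, 0, -0.02], [0, 0, 0], 255], [[0, 0, 0], [0, 0, 0], 255], [[0, 0, 0], [0, 0, 0], 255]])

```text
time_s: 6.48
tcp_pos: [0.4608, 0.0408, 0.318]
eef_rot: [-179.9, 0.1, -100.1]
contact_force: [-0.4, -0.3, -0.9]
gripper_width: 0.0011
```

```bash
python3 - <<'E'
from h import *
s=r.get_state(); print(s['tcp_pos'],s['eef_rot'])
a=save('scene','s2.png');b=save('top','t2.png');c=save('wrist','w2.png')
P=[[.594,.0135,.012]]
for n in('scene','top','wrist'): print(n,proj(n,P))
def z(im,x0,y0,x1,y1,f): return cv2.resize(im[y0:y1,x0:x1],None,fx=f,fy=f,interpolation=cv2.INTER_CUBIC)
A=z(a,220,150,440,290,1.8); B=z(b,210,210,450,350,1.65); 
B=B[:252,:396]; A=A[:252,:396]
C=z(c,0,100,380,300,2)
out=np.zeros((600,796,3),np.uint8); out[:A.shape[0],:A.shape[1]]=A; out[:B.shape[0],400:400+B.shape[1]]=B; C=C[:340]; out[256:256+C.shape[0],:C.shape[1]]=C
cv2.imwrite('pics/m2.png',out[...,::-1])
E
```

```text
[0.46075567 0.04078069 0.31800859] [-1.79867810e+02  1.12406385e-01 -1.00119171e+02]
scene [[314.9380418  267.47336102]]
top [[322.79368958 237.10092078]]
wrist [[132.93816335 227.79938193]]
```

View pics/m2.png

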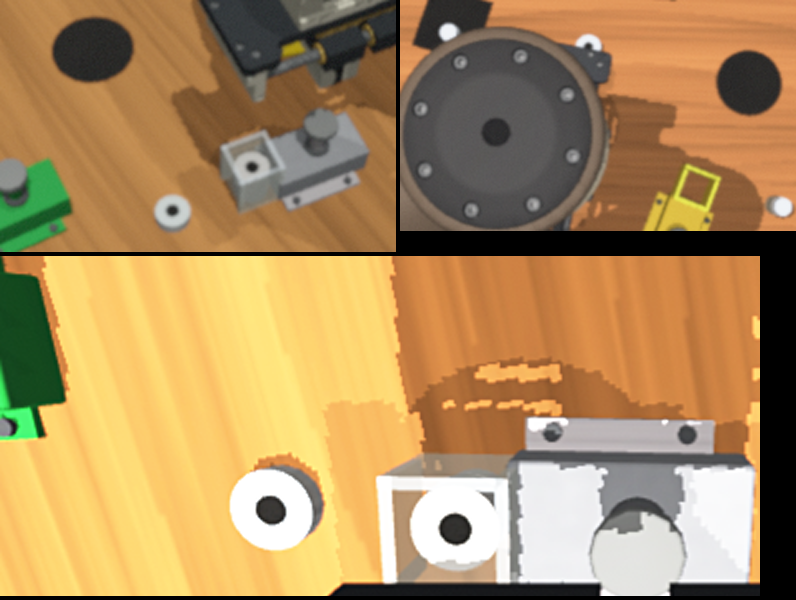

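One cap is out: scene (315.6,267), wrist (136,226). The plunger is back up and the stack is still in the tower.

```bash
python3 - <<'E'
from h import *
c=np.array([ray('scene',[[315.6,267.2]],.012)[0],ray('wrist',[[136,226]],.012)[0]]);print(c)
c=c.mean(0)[:2]; p=np.array([.555,-.183]); d=p-c; L=np.hypot(*d); u=d/L; yaw=np.degrees(np.arctan2(u[1],u[0])); print('c',c,'L',L,'pushyaw',yaw)
s=r.get_state(); t=s['tcp_pos']; y=np.radians(yaw)
X=np.array([np.cos(y),np.sin(y)]);Y=np.array([np.sin(y),-np.cos(y)])
start=c-u*.045; e=start-t[:2]; y0=np.radians(s['eef_rot'][2])
print('start',start,'tool shift now axes',e@[np.cos(y0),np.sin(y0)],e@[np.sin(y0),-np.cos(y0)],'turn about tool z',-(yaw-s['eef_rot'][2]))
print('green plunger', ray('top',[[366,180]],.068), 'its tower',ray('top',[[370,152]],.052))
E
```

```text
[[0.59289603 0.01368373 0.012     ]
 [0.59135343 0.01258278 0.012     ]]
c [0.59212473 0.01313326] L 0.1996158822152018 pushyaw -100.7183233884897
start [0.60049387 0.05734816] tool shift now axes -0.04127279242175538 -0.13517844440356966 turn about tool z 0.5898194231018294
green plunger [[ 0.69666325 -0.06689053  0.068     ]] its tower [[ 0.75866409 -0.07535271  0.052     ]]
```

>>> carry_out(plan=[[[-0.01, -0.034, 0], [0, 0, 0.6], 203], [[-0.01, -0.034, 0], [0, 0, 0], 203], [[-0.01, -0.034, 0], [0, 0, 0], 203], [[-0.01, -0.033, 0], [0, 0, 0], 203], [[0, 0, 0.02], [0, 0, 0], 203], [[0, 0, 0.025], [0, 0, 0], 203], [[0, 0, 0.025], [0, 0, 0], 203], [[0, 0, 0.02], [0, 0, 0], 203], [[0, 0, 0], [0, 0, 0], 203], [[0, 0, 0], [0, 0, 0], 203]])

```text
time_s: 7.47
tcp_pos: [0.6002, 0.055, 0.225]
eef_rot: [179.8, -0.1, -100.7]
contact_force: [0.2, -0.6, 0.8]
gripper_width: 0.0178
```

```bash
python3 - <<'E'
from h import *
s=r.get_state(); print(s['tcp_pos'],s['eef_rot'],s['gripper_width'])
c=save('wrist','w3.png'); t=s['tcp_pos']; y=np.radians(s['eef_rot'][2])
im=c.astype(int); m=((im.min(2)>200)&(im.max(2)-im.min(2)<30)).astype(np.uint8)
k,l,st,ce=cv2.connectedComponentsWithStats(m)
for i in range(1,k):
    if st[i,4]>300:
        q=ray('wrist',[ce[i]],.012)[0]; e=q[:2]-t[:2]
        print(st[i],ce[i],q,'tool',e@[np.cos(y),np.sin(y)],e@[np.sin(y),-np.cos(y)])
E
```

```text
[0.60015051 0.05498216 0.22503353] [ 1.79800889e+02 -1.44401025e-01 -1.00712446e+02] 0.01784966495543835
[ 504  119  136   27 2715] [570.9907919  132.13443831] [0.46681024 0.00930828 0.012     ] tool 0.06966318999375797 0.12252661495892611
[ 446  150  175  106 7344] [503.74591503 203.3255719 ] [0.50132921 0.03804007 0.012     ] tool 0.03501573387048201 0.0939498967051431
[ 286  159   60   61 2364] [315.34052453 188.66920474] [0.59314275 0.01322453 0.012     ] tool 0.04233250161683409 -0.0008762737536351858
```

View pics/w3.png

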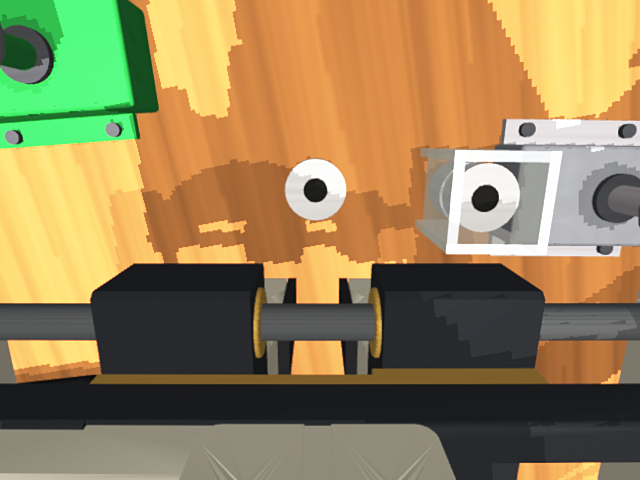

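The wrist view shows the cap at (315,189), about centred between the fingers (42 mm ahead, 1 mm off). Now the final descent, then the push.

>>> carry_out(plan=[[[0, -0.001, 0.015], [0, 0, 0], 203], [[0, 0, 0.015], [0, 0, 0], 203], [[0, 0, 0.008], [0, 0, 0], 203], [[0, 0, 0.002], [0, 0, 0], 203], [[0, 0, 0], [0, 0, 0], 203], [[0.007, 0, 0], [0, 0, 0], 203], [[0.007, 0, 0], [0, 0, 0], 203], [[0.005, 0, 0], [0, 0, 0], 203], [[0.003, 0, 0], [0, 0, 0], 203], [[0.004, 0, 0], [0, 0, 0], 203], [[0.004, 0, 0], [0, 0, 0], 203]])

```text
time_s: 8.43
tcp_pos: [0.596, 0.025, 0.187]
eef_rot: [-180.0, 0.0, -100.7]
contact_force: [-0.3, 0.0, 0.1]
gripper_width: 0.0176
```

>>> carry_out(plan=[[[0.006, 0, 0], [0, 0, 0], 203], [[0.008, 0, 0], [0, 0, 0], 203], [[0.01, 0, 0], [0, 0, 0], 203], [[0.01, 0, 0], [0, 0, 0], 203], [[0.01, 0, 0], [0, 0, 0], 203], [[0.01, 0, 0], [0, 0, 0], 203], [[0.01, 0, 0], [0, 0, 0], 203], [[0.008, 0, 0], [0, 0, 0], 203], [[0.006, 0, 0], [0, 0, 0], 203], [[0.004, 0, 0], [0, 0, 0], 203], [[0.002, 0, 0], [0, 0, 0], 203], [[0, 0, 0], [0, 0, 0], 203]])

```text
time_s: 9.43
tcp_pos: [0.5803, -0.0573, 0.1867]
eef_rot: [180.0, 0.0, -100.7]
contact_force: [-0.6, 0.4, -1.0]
gripper_width: 0.0179
```

```bash
cat > cap.py <<'E'
from h import *
import sys
s=r.get_state(); print(s['tcp_pos'],s['eef_rot'],s['contact_force'])
c=save('wrist',sys.argv[1]); t=s['tcp_pos']; y=np.radians(s['eef_rot'][2])
im=c.astype(int); m=((im.min(2)>150)&(im.max(2)-im.min(2)<30)).astype(np.uint8)
k,l,st,ce=cv2.connectedComponentsWithStats(m)
for i in range(1,k):
    if st[i,4]>300 and st[i,1]<330:
        q=ray('wrist',[ce[i]],.012)[0]; e=q[:2]-t[:2]
        print(st[i],ce[i],q,'tool',e@[np.cos(y),np.sin(y)],e@[np.sin(y),-np.cos(y)])
E
python3 cap.py w4.png
```

```text
[ 0.58030128 -0.05733237  0.1866512 ] [ 1.79999849e+02  5.43532243e-04 -1.00741516e+02] [-0.55682748  0.43456948 -1.0001076 ]
[ 282  216   72   71 3389] [317.45647684 250.5281794 ] [ 0.575788   -0.07831295  0.012     ] tool 0.021454134940188916 0.0005238629148518175
```

View pics/w4.png

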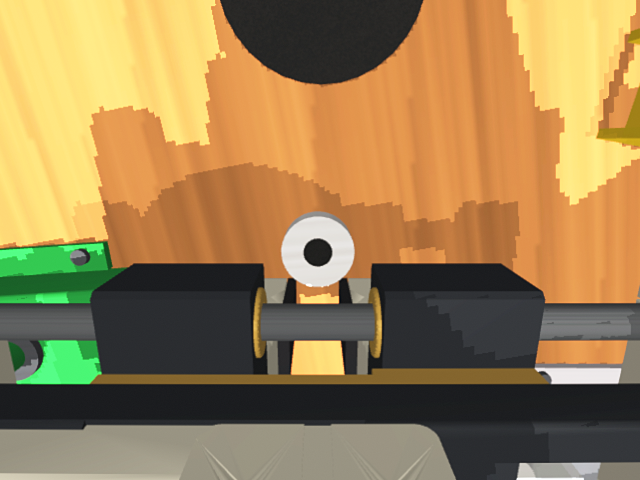

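The cap is cradled at (317,251), with the round pad straight ahead at (321,10) and 107 mm left to go.

>>> carry_out(plan=[[[0.004, 0, 0.001], [0, 0, 0], 203], [[0.008, 0, 0.001], [0, 0, 0], 203], [[0.01, 0, 0], [0, 0, 0], 203], [[0.011, 0, 0], [0, 0, 0], 203], [[0.011, 0, 0], [0, 0, 0], 203], [[0.011, 0, 0], [0, 0, 0], 203], [[0.011, 0, 0], [0, 0, 0], 203], [[0.01, 0, 0], [0, 0, 0], 203], [[0.008, 0, 0], [0, 0, 0], 203], [[0.006, 0, 0], [0, 0, 0], 203], [[0.004, 0, 0], [0, 0, 0], 203], [[0.003, 0, 0], [0, 0, 0], 203]])

```text
time_s: 10.48
tcp_pos: [0.5622, -0.1528, 0.1847]
eef_rot: [-180.0, 0.0, -100.7]
contact_force: [0.6, -0.0, -0.2]
gripper_width: 0.018
```

>>> carry_out(plan=[[[0.004, 0, 0], [0, 0, 0], 203], [[0.003, 0, 0], [0, 0, 0], 203], [[0.002, 0, 0], [0, 0, 0], 203], [[0.001, 0, 0], [0, 0, 0], 203], [[0, 0, 0], [0, 0, 0], 203], [[0, 0, 0], [0, 0, 0], 203]])

```text
time_s: 10.98
tcp_pos: [0.5605, -0.162, 0.1847]
eef_rot: [180.0, -0.0, -100.7]
contact_force: [-0.7, 0.1, 0.8]
gripper_width: 0.0181
```

```bash
python3 cap.py w5.png
```

```text
[ 0.5604955  -0.16201493  0.18465323] [ 1.79999359e+02 -1.10049925e-03 -1.00708716e+02] [-0.68296468  0.07877782  0.77259469]
[ 281  217   74   72 3504] [317.33304795 252.25941781] [ 0.55600198 -0.18309074  0.012     ] tool 0.021543737327623762 0.0004990394199862842
```

>>> carry_out(plan=[[[-0.006, 0, 0], [0, 0, 0], 203], [[-0.012, 0, 0], [0, 0, 0], 203], [[-0.012, 0, 0], [0, 0, 0], 203], [[-0.01, 0, 0], [0, 0, 0], 203], [[0, 0, -0.02], [0, 0, 0], 203], [[0, 0, -0.03], [0, 0, 0], 203], [[0, 0, -0.03], [0, 0, 0], 203], [[-0.01, 0, -0.03], [0, 0, 0], 203], [[-0.01, 0, -0.03], [0, 0, 0], 203], [[-0.01, 0, -0.02], [0, 0, 0], 203], [[0, 0, 0], [0, 0, 0], 203], [[0, 0, 0], [0, 0, 0], 203]])

```text
time_s: 12.03
tcp_pos: [0.5738, -0.0918, 0.3462]
eef_rot: [-179.8, 0.1, -100.6]
contact_force: [0.2, 0.7, -1.8]
gripper_width: 0.0177
```

```bash
python3 cap.py w6.png; python3 - <<'E'
from h import *
a=save('scene','s6.png');b=cv2.imread('pics/w6.png')[...,::-1]
out=np.zeros((480,796,3),np.uint8); out[:,:398]=cv2.resize(a[100:440,200:482],(398,480)); out[:,400:796]=cv2.resize(b[0:420,100:446],(396,480))
cv2.imwrite('pics/m6.png',out[...,::-1]); print(proj('scene',[[.556,-.183,.012]]))
E
```

```text
[ 0.57383818 -0.09182399  0.34615213] [-1.79825709e+02  6.99526540e-02 -1.00612558e+02] [ 0.21590063  0.73694261 -1.84560412]
[510   0  43  32 951] [531.11041009  13.14616193] [ 0.39270187 -0.21588073  0.012     ] tool 0.15529404784168488 0.15519084353668305
[ 299   82   40   43 1156] [318.76384083 103.02595156] [ 0.55467419 -0.18347884  0.012     ] tool 0.09361646998220842 0.0019564104250657695
[ 601  163   39   42 1292] [620.95897833 183.45356037] [ 0.3284761  -0.07937254  0.012     ] tool 0.03294907535186449 0.24345830346804923
[[269.79146421 172.72353033]]
```

View pics/m6.png

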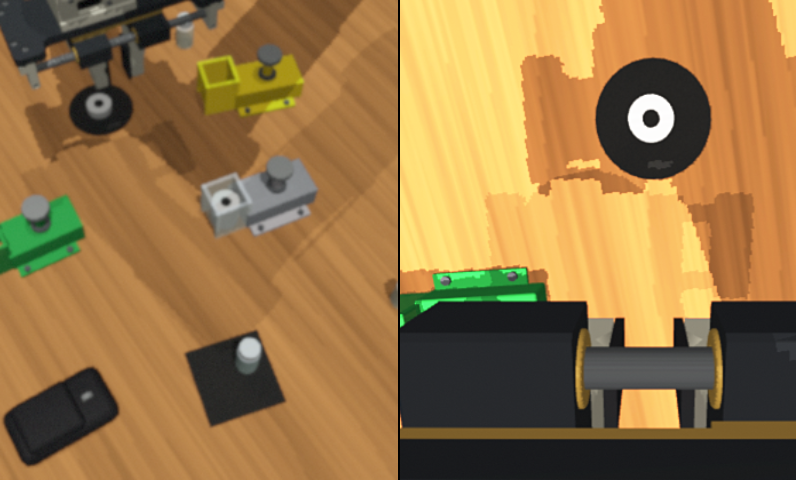

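The cap lies centred on the round pad, at composite (651,118) in the wrist part and (98,104) in the scene part. The feeder, vial0 and mouse look undisturbed.

```bash
python3 -c "
from plant import r
print(r.close_job())"
```

```text
the job is handed in; nothing more can be done
None
```

I pressed the grey feeder's plunger once to its hard stop and let it spring back. One cap came out. I then pushed it about 200 mm along the bench, held between two half-closed fingertips, onto the round pad and backed off.

**Press:** The arm stopped at TCP z 0.2212 m, against 0.221 m expected, and the force jumped from 10 to 24 N. That was the largest force I read at the end of any move. Afterwards the plunger was back up and the other caps were still in the tower.

**Cap position:** My last measurement put the cap at (0.555, -0.183), within about 1 mm of the round pad's centre. The pad leaves 25 mm of room on every side.

**Other things:** In the last pictures vial0 and the mouse looked where they were at the start, by eye only. I did not check vial1 again (it was outside the last pictures), and I did not compare vial2's position with the start.

**Measurements:** The cameras disagreed by about 2 to 5 mm on the feeder's position, so I corrected that with one close wrist view before pressing. None of the checks I made failed.

**Finish:** The job was handed in at about 12 s, with the arm clear of everything.

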